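Pack the canisters into their carrier

TASK

Pack the canister carrier: first lift the divider by its copper knob out of its notch and drop it into the notch with the green tag, then stand every canister that is on the worktop upright in the carrier's bay on the right of the divider (the robot's right). Then put the lid on by hooking its far edge under the steel lip along the back of the carrier and swinging the front edge down flat, and swing the steel hasp over the lid's catch until it lies flat. Leave the other kitchen things where they are.

Things in the scene. Friction and masses are not known exactly. Their poses are not given: they have to be found in the camera images.
- case: The carrier, a fixed open wooden box, 172 mm deep (x), 248 wide (y), turned up to 6 degrees. Origin: centre of its underside on the worktop; x away from the robot, y to the robot's left, z up. Numbers given 'of the carrier' are mm in this frame. Walls 6 thick; front, left and right rims at z 100; inside x -80..80, y -118..118, floor z 6.
- lip_slot (a point): Middle of the slot's mouth under the steel lip on the carrier's back: x 66, y 0, z 105.5 of the carrier. Lip x 66..86, z 111.5..116.5, whole width; below it a ledge, top z 100, and a stop at x 80: slot 11.5 high, 14 deep. A lid 6 thick enters tilted, front end up, by up to about 15 degrees.
- lug_mid (a point): Point midway between two steel lugs on the carrier's front, at x -86, y 0, z 100 of the carrier. Lugs at y +-106, rear faces x -86, tops z 108. The lid (161 deep) lies between lugs and back stop (x 80) with 5 mm to spare, its underside on the rims at z 100; it cannot drop straight past the lip. Seated, the lid's centre is near x -3, y 0 of the carrier.
- rail_notch (a point): The starting notch's bottom, at x -73, y 9, z 76 of the carrier, in the aluminium rail inside the front wall (x -80..-66, tooth tops z 88). Four notches, each 14 mm wide in y and 12 deep, at y 9, 35, 61, 87 of the carrier.
- bay_floor (a point): A point on the floor of the bay for canisters: x 0, y -49, z 6 of the carrier. The bay lies between the right wall (y -118) and the divider, and in x between the rail (-66) and the lip (66). With the divider in any tagged notch, 2 x 2 canisters fit, centred at x +-33, y -82 and -16 of the carrier.
- divider_knob (a point): Centre of the divider's copper knob, 18 (x) x 12 (y) x 28 (z) mm, axes as the carrier's. A white plate 5 mm thick across the carrier (top z 72 of the carrier), in the same plane y, hangs under it; a copper tab 9 mm wide in front of it sits in a rail notch. Seated: centre at x -45, z 81, top z 95 of the carrier; at the start y 9.
- divider_slide (a joint): Divider's position along the rail in m: 0 in the starting notch, growing to the robot's left; the other notches are at 0.026, 0.052 and 0.078. Slides with 0.5 N when lifted; 2.5 mm of play each way in a notch.
- divider (a joint): Divider's lift in m: 0 fully down in a notch, about 0.0115 when its tab rides on the teeth, at most 0.03. It falls by its own weight (0.12 kg).
- green_mark (a point): Centre of the green tag on top of the front wall (14 mm wide; two others like it are white). The notch just behind it, at the same y of the carrier, is the one to use: one of those at y 35, 61, 87.
- lid_handle (a point): Centre of the handle of the loose lid, a dark bar 14 (x) x 70 (y) x 26 (z) mm; axes are the lid's. Lid: light board 161 (x) x 250 (y) x 6 mm, 0.17 to 0.29 kg, flat at the start, its centre 20 mm in -x of this point, top 13 and underside 19 mm below it. Its +x edge (60.5 mm from here) goes under the lip. A steel catch 10 x 12 mm, 18 high, stands 71 mm in -x of here.
- hasp (a joint): Hasp angle in rad: 0 lying flat over the lid, 1.57 upright, 1.95 to 2.3 at the start (leaning out to the front, towards the robot); range 0 to 2.7. Stiff enough to stay where it is left; a push of 2 N at its end moves it.
- hasp_hinge (a point): Middle of the hasp's hinge line, which runs along the carrier's y: at x -93, y 0, z 112.5 of the carrier. The hasp is a steel strap 64 mm long, 38 wide, 4 thick, with a 26 x 26 mm window between 26 and 52 mm from the hinge for the lid's catch; it is solid between 0 and 26 mm.
- jar1_mid (a point): White canister with a blue band, standing, 58 mm diameter, 88 mm high in all: body and wooden cap up to 62 mm, then a wooden knob 24 mm in diameter and 26 high. The point is on its axis, 44 mm above its foot. 0.1 to 0.21 kg. May be absent.
- jar2_mid (a point): White canister with a blue band, standing, 58 mm diameter, 88 mm high in all: body and wooden cap up to 62 mm, then a wooden knob 24 mm in diameter and 26 high. The point is on its axis, 44 mm above its foot. 0.1 to 0.21 kg. May be absent.
- jar3_mid (a point): White canister with a blue band, standing, 58 mm diameter, 88 mm high in all: body and wooden cap up to 62 mm, then a wooden knob 24 mm in diameter and 26 high. The point is on its axis, 44 mm above its foot. 0.1 to 0.21 kg. May be absent.
- jar4_mid (a point): White canister with a blue band, standing, 58 mm diameter, 88 mm high in all: body and wooden cap up to 62 mm, then a wooden knob 24 mm in diameter and 26 high. The point is on its axis, 44 mm above its foot. 0.1 to 0.21 kg. May be absent.
- beaker_mid (a point): Bystander: blue beaker, 64 mm across, 75 high, among the canisters; point on its axis 37 mm above its foot.
- shaker_mid (a point): Bystander: steel shaker, 48 mm across, 95 high; point 45 mm above its foot.
Things that resemble listed ones, but are neither listed nor needed, are in the scene too. Leave any pink or red look-alike of the part that bears jar3_mid alone.

How it is judged (in metres and radians):
On the way, in this order (a step that is already met when the one before it is completed fails the run):
1. the divider is down in the notch with the green tag (y of green_mark in the frame of divider_knob between -0.007 and 0.007 m and value of joint divider below 0.004 m), for 0.2 s.
2. every canister stands in the bay right of the divider (x of jar1_mid in the frame of case between -0.062 and 0.062 m and y of each of jar1_mid, jar2_mid, jar3_mid, jar4_mid in the frame of case above -0.1 m and y of each of jar1_mid, jar2_mid, jar3_mid, jar4_mid in the frame of divider_knob below -0.02 m and z of each of jar1_mid, jar2_mid, jar3_mid, jar4_mid in the frame of case below 0.058 m and angle between each of jar1_mid, jar2_mid, jar3_mid, jar4_mid's own z axis and vertical below 0.15 rad and x of jar2_mid in the frame of case between -0.062 and 0.062 m and x of jar3_mid in the frame of case between -0.062 and 0.062 m and x of jar4_mid in the frame of case between -0.062 and 0.062 m), for 0.2 s.
3. the lid is hooked under the lip and lies flat (x of lid_handle in the frame of case between 0.009 and 0.025 m and y of lid_handle in the frame of case between -0.012 and 0.012 m and z of lid_handle in the frame of case between 0.114 and 0.1225 m and angle between lid_handle's own z axis and vertical below 0.035 rad and angle between the x axis of lid_handle and the x axis of case, either way round below 0.1 rad), for 0.2 s.
4. the hasp lies over the lid's catch (all of step 3 and value of joint hasp below 0.12 rad), for 0.2 s.
At the end, for the whole second after the job is handed in: The divider is fully down (within 4 mm) in the notch of the green tag (within 7 mm), every canister stands upright inside the bay right of the divider, the lid lies flat (within 2 degrees) under the lip (8 mm in depth, 12 mm sideways), the hasp lies flat over the catch (below 0.12 rad), all at rest (all of step 1 and all of step 2 and all of step 4 and velocity of joint hasp between -0.1 and 0.1 rad/s); the robot touches nothing.
It fails at once if the beaker is shoved more than 6 cm or knocked over (distance of beaker_mid from where it was at the start of the episode above 0.06 m or angle between beaker_mid's own z axis and vertical above 0.7 rad).
It fails at once if the shaker is shoved more than 6 cm or knocked over (distance of shaker_mid from where it was at the start of the episode above 0.06 m or angle between shaker_mid's own z axis and vertical above 0.7 rad).
Of jar1, jar2, jar3, jar4 only 3 to 4 are there at a start; the rules pass over those that are not, and their reading is None.
At some moment in a run one of jar1, jar2, jar3, jar4 may be knocked a few centimetres aside while the robot is not near it.
It also fails if it takes over 208 s, if anything falls off the work surface, if the arm or the gripper's body presses on something with over 40 N, if the wrist force passes 120 N, or if a joint passes its speed limit or range.

ROBOT

A 6-joint arm with a two-finger parallel gripper is mounted at the origin on the work surface. World frame = base frame: x ahead of the robot, y to its left, z up, the work surface at z = 0. Lengths are in m, angles in degrees, forces in N, time in s.
With the tool pointing down it reaches from about 0.35 to 0.875 m from the base axis. Payload 4.2 kg.
Tool frame: the origin (TCP) lies midway between the tips of the shut fingers; the grasp point (between the pads) lies 19 mm behind it; z points along the fingers, y is the line along which they close (so a half turn about z gives the same grasp; the last joint's range is limited). The gripper opens to 87 mm and grips with 3 to 60 N. Pads are 19 mm wide; open, the fingers measure 117 mm over their backs; the gripper's body (75 mm by 190 mm) begins 51 mm behind the grasp point.
Start: joints at [-56.688, 22.042, 0.453, 0, -68.411, -14.817], TCP at [0.198, -0.593, 0.223] pointing down, gripper open.
Joint ranges: [-179.83, 179.83], [-69.29, 118.12], [-61.27, 80.66], [-181.25, 117.63], [-171.15, -9.14], [-177.46, 177.46]. Speed limits (degrees/s): [159.86, 159.86, 180, 180, 180, 180].

INTERFACE

Orientations are given as [roll, pitch, yaw] about the fixed x, y, z axes, in that order (R = Rz(yaw) Ry(pitch) Rx(roll)).
In Python, from workcell import env gives the robot as it stands. The module is installed in compiled form; this text tells all that it offers. Calls block until the motion is done:
- env.goto(position, orientation): joint-space move of the TCP to a pose.
- env.move_straight(position, rotation=None, rate=0.15, force_limit=None): straight line of the TCP; rotation=None keeps the orientation; rate is the mean speed in m/s. With force_limit (N) it stops when the force on the tool has changed by that much, and returns True; else False.
- env.set_joints(angles): joint-space move.
- env.gripper_to(opening, grasp_force=None): opening from 0.0 (shut) to 1.0 (fully open); grasp_force is the grip in N (None keeps the last); returns when the fingers have stopped.
- env.dwell(seconds).
- env.inverse_kinematics(position, orientation): joint angles nearest the present ones, or None.
- env.read_state(): the state.
- env.grab_frame(name): name is "scene" or "top" or "wrist"; returns a dict with "image" (384x512x3 uint8, blue, green, red), "fx", "fy", "cx", "cy" (pixels), "D" ([k1, k2, p1, p2, k3] as OpenCV has them; the pictures are not rectified), "position" and "orientation" of the camera in the world. Camera axes: x right, y up, looking along -z (the intrinsics and any distortion apply to the point x, -y, -z); pixel columns grow to the right and rows downward; lengths in m; the calibration is good to about 2 mm. A picture is of the moment at which its call begins. There is no depth.
A pose or a line that the arm cannot do raises env.Unreachable and nothing moves.
- env.close_job(): hands the job in; it is judged then, once.
Trained networks look in a picture, given as the dict that the camera call returned (one of the last four; its "shot" number tells which), for a name from the list of things; names that differ only in an ending like _2 or _b are one class to them, and where a whole thing is asked for, a point or a joint stands for the part that bears it (a point fixed in the world has none). Each returns a list of dicts, best first, with "score" (0 to 1); they miss things now and then, are a little off and sometimes report something else, mostly with a low value. They report only what shows in the picture. A call takes as long as a camera call. They do not tell look-alikes from the thing itself.
- env.search_frame(picture, thing): "xyz" ([x, y, z] in m, in world coordinates, good to about 4 mm: the middle of the surface that is visible of it).
- env.trace(picture, thing): "mask" (384x512 bool, what is visible of it).
The state is a dict: "clock": time; "joint_positions": joint angles; "qvel": joint speeds; "joint_torque": joint torques, N m; "position": TCP position; "tool_rot": TCP orientation; "force": force on the tool from outside, world axes, zero at the start; "wrist_torque": the same for the moment, N m; "opening": opening from 0.0 (shut) to 1.0 (fully open); "finger_force": force on a finger pad.
Only numpy, scipy, OpenCV 4.12 (cv2) and the standard library are available. Lean on these libraries where they do the work, as an engineer would, in place of code of your own. Each camera call takes 0.05 s, during which the arm holds its last target. There are 200 camera calls.

## Working session

There is one attempt and no reset: what is moved stays moved. The work goes in short steps, each a Python script; the robot and the scene stay as the last script left them, time stands still between calls to the robot, and variables do not carry over. Pictures are saved under pics/ and viewed, at most 18 in all, crops included, and the job is handed in when it is done.

```bash
mkdir -p pics; ls; cat > h.py <<'E'
from workcell import env
import numpy as np, cv2
from scipy.spatial.transform import Rotation as R
def snap(cam,name=None):
    f=env.grab_frame(cam)
    if name: cv2.imwrite(f'pics/{name}.png',f['image'])
    return f
def rot(f):
    o=np.array(f['orientation'],float)
    return R.from_euler('xyz',o,degrees=True).as_matrix() if o.shape==(3,) else (o if o.shape==(3,3) else None)
def proj(f,P):
    p=(np.atleast_2d(P)-f['position'])@rot(f); p=p*[1,-1,-1]
    K=np.array([[f['fx'],0,f['cx']],[0,f['fy'],f['cy']],[0,0,1.]])
    return cv2.projectPoints(p.astype(float),np.zeros(3),np.zeros(3),K,np.array(f['D'],float))[0][:,0]
def ray(f,uv,z):
    K=np.array([[f['fx'],0,f['cx']],[0,f['fy'],f['cy']],[0,0,1.]])
    q=cv2.undistortPoints(np.array(uv,float).reshape(-1,1,2),K,np.array(f['D'],float))[:,0]
    d=np.c_[q[:,0],-q[:,1],-np.ones(len(q))]@rot(f).T
    c=np.array(f['position']); return c+d*((z-c[2])/d[:,2])[:,None]
E
python3 - <<'E'
from h import *
for c in ('scene','top'):
    f=snap(c,c+'0'); print(c,f['position'],f['orientation'],f['fx'],f['D'])
    for t in ['case','green_mark','divider_knob','lid_handle','hasp','jar1_mid','beaker_mid','shaker_mid']:
        print(t,[(np.round(d['xyz'],3).tolist(),round(d['score'],2)) for d in env.search_frame(f,t)])
print(env.read_state())
a=cv2.imread('pics/scene0.png');b=cv2.imread('pics/top0.png')
E
```

```text
pics
scene [1.31139717 0.30433434 0.9575199 ] [ 43.65213851   0.36866202 108.45434588] 439.8166637716677 [-0.0013476  0.         0.         0.         0.       ]
case [([0.566, 0.179, 0.066], 0.81)]
green_mark []
divider_knob [([0.554, 0.187, 0.073], 0.66)]
lid_handle [([0.65, -0.208, 0.01], 0.97)]
hasp [([0.491, 0.184, 0.139], 0.82)]
jar1_mid [([0.385, -0.348, 0.053], 0.74), ([0.428, 0.069, 0.064], 0.5)]
beaker_mid [([0.433, 0.067, 0.065], 0.74)]
shaker_mid [([0.465, 0.444, 0.059], 0.73)]
top [0.22461866 0.04408481 1.50636438] [ 1.13208835e+01 -7.93563502e-02 -8.87865312e+01] 444.80977942227094 [-0.05266311  0.          0.          0.          0.        ]
case [([0.61, 0.185, 0.004], 0.62)]
green_mark []
divider_knob [([0.578, 0.186, 0.073], 0.57)]
lid_handle [([0.634, -0.215, 0.004], 0.76)]
hasp [([0.482, 0.183, 0.153], 0.57), ([0.608, 0.182, 0.005], 0.47)]
jar1_mid [([0.371, -0.351, 0.064], 0.83)]
beaker_mid [([0.456, 0.068, 0.026], 0.66)]
shaker_mid [([0.444, 0.438, 0.086], 0.7)]
{'clock': 0.9, 'joint_positions': array([-5.66883537e+01,  2.20394499e+01,  4.54550694e-01,  1.31740325e-03,
       -6.84112425e+01, -1.48155048e+01]), 'qvel': array([ 0.01509638, -0.06738112,  0.01384801,  0.0431876 ,  0.09091527,
        0.04827936]), 'joint_torque': array([ 3.96033124e-05, -3.90452635e+01,  1.87622023e+01,  4.22418818e+00,
        1.55246310e-02, -3.56091323e-05]), 'position': array([ 0.19828271, -0.59270739,  0.22259018]), 'tool_rot': array([-1.79995957e+02, -1.97692986e-04, -1.61503374e+02]), 'force': array([-0.62636861, -0.94253035, -1.10657627]), 'wrist_torque': array([0.00143768, 0.03171432, 0.01838815]), 'finger_force': 0.0, 'opening': 0.9965008029001802}
```

View pics/scene0.png

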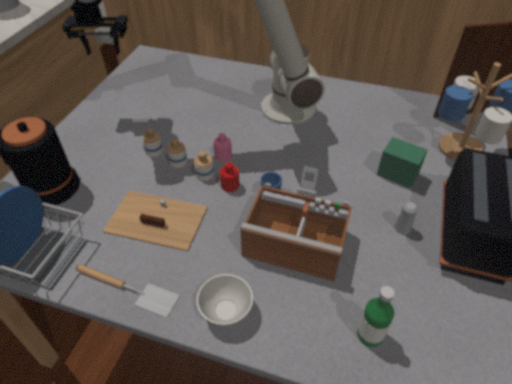

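View pics/top0.png

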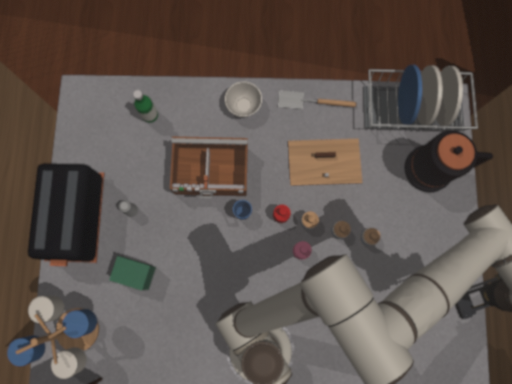

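The carrier is near (0.57, 0.18). Three canisters stand at top-view pixels (311,219), (341,230) and (371,236). The red and pink look-alikes are at (282,213) and (303,250), and the lid is at (325,162). Next I'll take close-ups with the wrist camera.

```bash
python3 - <<'E'
from h import *
def go(p,yaw=-90):
    for y in (yaw,yaw+180):
        try: env.goto(p,[180,0,y]); return
        except env.Unreachable as e: err=e
    print('unreach',p)
for n,p in [('wj',[0.38,-0.27,0.40]),('wl',[0.55,-0.21,0.42]),('wc',[0.50,0.18,0.42])]:
    go(p); f=snap('wrist',n); print(n,np.round(f['position'],3),np.round(f['orientation'],2),f['fx'],env.read_state()['joint_positions'].round(0))
    for t in ['green_mark','divider_knob','lid_handle','hasp','jar1_mid','beaker_mid']:
        print(t,[(np.round(d['xyz'],3).tolist(),round(d['score'],2)) for d in env.search_frame(f,t)])
    np.save(n,f,allow_pickle=True)
cv2.imwrite('pics/jl.png',np.vstack([cv2.imread(f'pics/{n}.png')[:, :] for n in ('wj','wl')])[:, :])
cv2.imwrite('pics/jl.png',np.hstack([cv2.resize(cv2.imread(f'pics/{n}.png'),(400,300)) for n in ('wj','wl')]))
print(env.read_state()['clock'])
E
```

```text
wj [ 0.381 -0.352  0.562] [-1.712e+01 -1.100e-01  1.800e+02] 292.2897112040861 [-15.   2.  -1.  -0. -87.  15.]
green_mark []
divider_knob []
lid_handle [([0.636, -0.229, 0.001], 0.85)]
hasp []
jar1_mid [([0.377, -0.36, 0.06], 0.66)]
beaker_mid [([0.454, 0.076, 0.058], 0.62)]
wl [ 0.551 -0.292  0.583] [-1.7080e+01 -9.0000e-02 -1.7992e+02] 292.2897112040861 [ -5.  15.  18.   0. -93.   5.]
green_mark []
divider_knob [([0.624, 0.187, 0.039], 0.62)]
lid_handle [([0.635, -0.229, 0.008], 0.86), ([0.62, 0.15, 0.003], 0.32)]
hasp []
jar1_mid [([0.383, -0.356, 0.06], 0.64)]
beaker_mid [([0.455, 0.094, 0.065], 0.71)]
wc [0.501 0.098 0.583] [-1.7080e+01 -3.0000e-02 -1.7999e+02] 292.2897112040861 [ 37.   9.  10.   0. -91. -37.]
green_mark []
divider_knob [([0.581, 0.188, 0.068], 0.94)]
lid_handle []
hasp [([0.489, 0.179, 0.147], 0.78)]
jar1_mid []
beaker_mid [([0.448, 0.067, 0.036], 0.68)]
5.6833
```

View pics/jl.png

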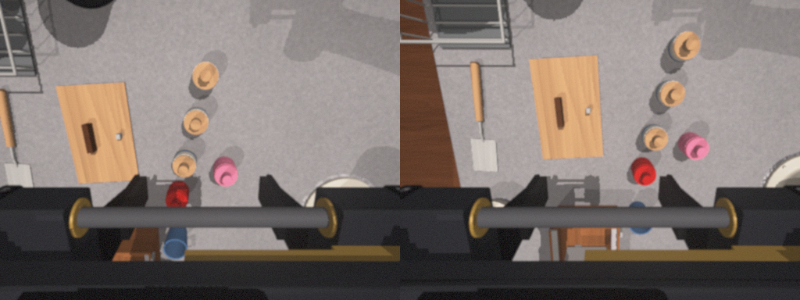

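View pics/wc.png

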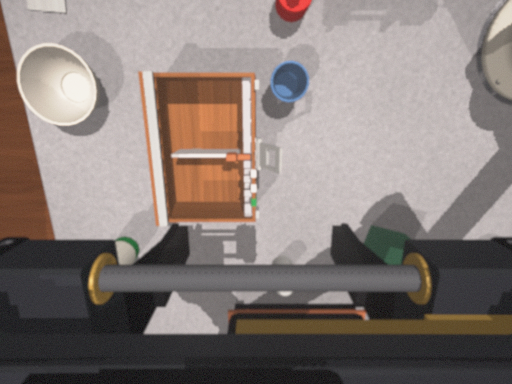

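The green tag at (253,203) is the farthest of the three, so it marks the notch at y 87. There are three canisters. Next I'll take a closer view of the carrier to fit its pose.

```bash
python3 - <<'E'
from h import *
env.goto([0.56,0.19,0.32],[180,0,-90]); f=snap('wrist','wc2'); np.save('wc2',f,allow_pickle=True)
x,y=60,30
cv2.imwrite('pics/wc2z.png',cv2.resize(f['image'][20:270,120:440],(800,600) and (768,600),interpolation=cv2.INTER_CUBIC))
for t in ['divider_knob','hasp']:
    print(t,[(np.round(d['xyz'],3).tolist(),round(d['score'],2)) for d in env.search_frame(f,t)])
h=cv2.cvtColor(f['image'],cv2.COLOR_BGR2HSV); m=cv2.inRange(h,(45,90,60),(85,255,255))
n,l,s,c=cv2.connectedComponentsWithStats(m); print(s[1:][s[1:,4]>15],c[1:][s[1:,4]>15])
E
```

```text
divider_knob [([0.579, 0.188, 0.066], 0.84), ([0.444, 0.068, 0.047], 0.22)]
hasp [([0.49, 0.18, 0.14], 0.9)]
[[291 214   7  10  51]
 [124 256  15   7  53]] [[293.84313725 218.45098039]
 [132.0754717  258.50943396]]
```

View pics/wc2z.png

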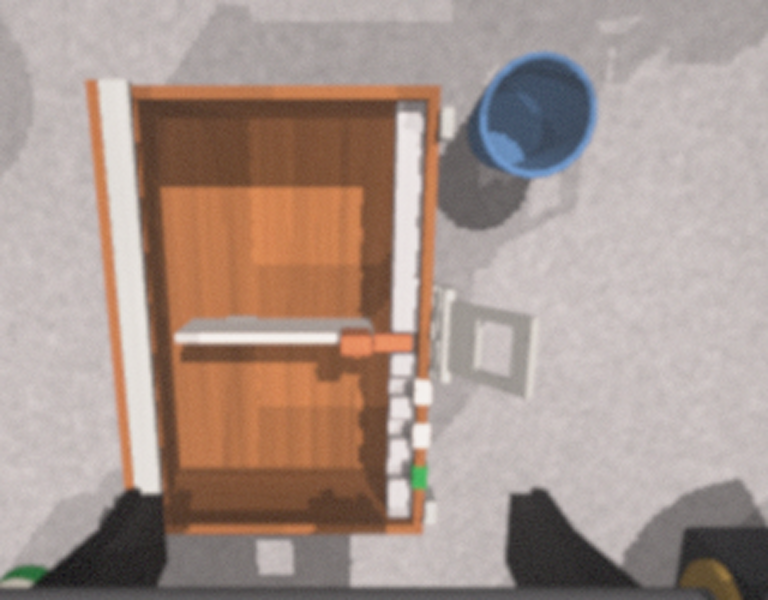

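```bash
cat > fit.py <<'E'
from h import *
from scipy.optimize import least_squares
f=np.load('wc2.npy',allow_pickle=True).item()
uv=np.array([[441,88],[421,533],[423,391],[421,435],[(293.84-120)*2.4,(218.45-20)*2.4],[130,81]])/2.4+[120,20]
P=np.array([[-86,-124,100],[-86,124,100],[-83,35,101],[-83,61,101],[-83,87,101],[66,-124,116.5]])/1000
def w(q,P): 
    c,s=np.cos(q[2]),np.sin(q[2]); return np.c_[q[0]+c*P[:,0]-s*P[:,1],q[1]+s*P[:,0]+c*P[:,1],P[:,2]]
r=least_squares(lambda q:(proj(f,w(q,P))-uv).ravel(),[.57,.18,0])
print(r.x[:2],np.degrees(r.x[2])); print(r.fun.reshape(-1,2).round(1))
q=r.x
print('knob',w(q,np.array([[-.045,.009,.095]])), 'ray', ray(f,[358/2.4+120,343/2.4+20],.095))
print('lip px',(proj(f,w(q,np.array([[.066,.1,.1165],[.066,0,.1165]])))-[120,20])*2.4)
np.save('case.npy',q)
E
python3 fit.py; python3 - <<'E'
from h import *
f=np.load('wj.npy',allow_pickle=True).item()
cv2.imwrite('pics/wjz.png',cv2.resize(f['image'][60:260,60:320],(780,600),interpolation=cv2.INTER_CUBIC))
E
```

```text
[0.59456886 0.17990705] -0.18981591886255306
[[ 0.2 -0.8]
 [ 0.2  0.4]
 [-0.2  0.7]
 [-0.1  0.4]
 [ 0.7  0.7]
 [-0.7 -0.7]]
knob [[0.54959892 0.18905608 0.095     ]] ray [[0.54837578 0.18787876 0.095     ]]
lip px [[160.68985261 508.32795497]
 [147.77739672 335.72236247]]
```

View pics/wjz.png

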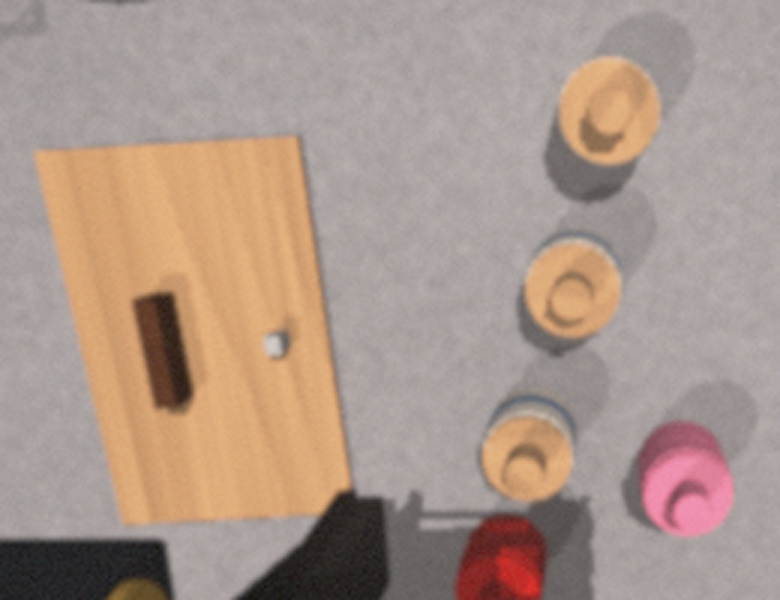

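The fit is good: the carrier is at (0.5946, 0.1799) with yaw −0.2°, and residuals are under 1 px. In the crop the canister caps are at (610,110), (573,287) and (527,458). The lid's left corners are at (36,150) and (124,524), and its handle is at (163,350). I'll do the divider now.

```bash
cat >> h.py <<'E'
import os
q=np.load('case.npy') if os.path.exists('case.npy') else None
yawc=float(np.degrees(q[2]))
def C(x,y,z):  # carrier mm -> world m
    c,s=np.cos(q[2]),np.sin(q[2]); x,y,z=x/1000,y/1000,z/1000
    return [q[0]+c*x-s*y,q[1]+s*x+c*y,z]
def st(): s=env.read_state(); return np.round(s['position'],4),np.round(s['force'],1),round(s['opening'],3),round(s['finger_force'],1),round(s['clock'],1)
E
python3 - <<'E'
from h import *
print(env.inverse_kinematics(C(-45,9,180),[180,0,yawc]))
env.goto(C(-45,9,180),[180,0,yawc]); env.gripper_to(0.32)
print(env.move_straight(C(-45,9,66),rate=.1,force_limit=8),st())
env.gripper_to(0,20); print(st())
env.move_straight(C(-45,9,87),rate=.06); print(st())
env.move_straight(C(-45,87,87),rate=.06); print(st())
print(env.move_straight(C(-45,87,68),rate=.04,force_limit=6),st())
f=snap('top'); f=snap('scene','div')
cv2.imwrite('pics/divz.png',cv2.resize(f['image'][180:280,230:360],(650,500),interpolation=cv2.INTER_CUBIC))
E
```

```text
[ 3.49414134e+01  1.97262586e+01 -9.49057657e+00  2.54444375e-14
 -6.07831648e+01  5.48687706e+01]
False (array([0.5501, 0.1893, 0.0667]), array([0.3, 0.1, 0.2]), 0.319, 0.0, 10.2)
(array([0.5497, 0.1891, 0.0664]), array([-1. , -0.1,  1.7]), 0.136, 20.0, 10.7)
(array([0.5497, 0.1891, 0.0874]), array([ 1. , -0.4, -1.4]), 0.134, 20.0, 11.2)
(array([0.5498, 0.267 , 0.087 ]), array([ 0.8,  0.2, -1.1]), 0.138, 20.0, 12.6)
False (array([0.5498, 0.2669, 0.0678]), array([-0.1,  0. , -1.6]), 0.135, 20.0, 13.3)
```

```bash
python3 - <<'E'
from h import *
env.gripper_to(0.25); env.move_straight(C(-45,87,180),rate=.15); print(st())
env.goto([0.56,0.19,0.32],[180,0,-90]); f=snap('wrist','wc3')
cv2.imwrite('pics/wc3z.png',cv2.resize(f['image'][100:270,160:360],(600,510),interpolation=cv2.INTER_CUBIC))
print([(np.round(d['xyz'],3).tolist(),round(d['score'],2)) for d in env.search_frame(f,'divider_knob')])
env.gripper_to(0.9)
env.goto([0.40,-0.24,0.33],[180,0,-90]); f=snap('wrist','wj2'); np.save('wj2',f,allow_pickle=True)
m=cv2.inRange(cv2.cvtColor(f['image'],cv2.COLOR_BGR2HSV),(8,70,120),(25,255,255))
n,l,s,c=cv2.connectedComponentsWithStats(cv2.morphologyEx(m,cv2.MORPH_CLOSE,np.ones((5,5))))
for a,b in zip(s[1:],c[1:]):
    if a[4]>150: print(a,b.round(1), ray(f,b,.062).round(4))
for d in env.search_frame(f,'jar1_mid'): print(d['xyz'],d['score'])
E
```

```text
(array([0.5492, 0.2667, 0.1789]), array([-0.6, -0.2,  0.3]), 0.252, 0.0, 14.8)
[([0.584, 0.262, 0.06], 0.94)]
[ 259   51   40   44 1342] [278.9  72.4] [[ 0.3751 -0.3586  0.062 ]]
[   54    85   124   151 13411] [119.6 158. ] [[ 0.6095 -0.2395  0.062 ]]
[ 275  141   36   36 1040] [292.5 158.3] [[ 0.3522 -0.2397  0.062 ]]
[227 194  35  34 906] [244.4 210.5] [[ 0.425  -0.1563  0.062 ]]
[104 256  13  47 251] [108.4 280.1] [[ 0.6573 -0.0298  0.062 ]]
[412 316  77   6 424] [448.  318.5] [[0.0664 0.0475 0.062 ]]
[0.3768, -0.3572, 0.0624] 0.94
```

View pics/wc3z.png

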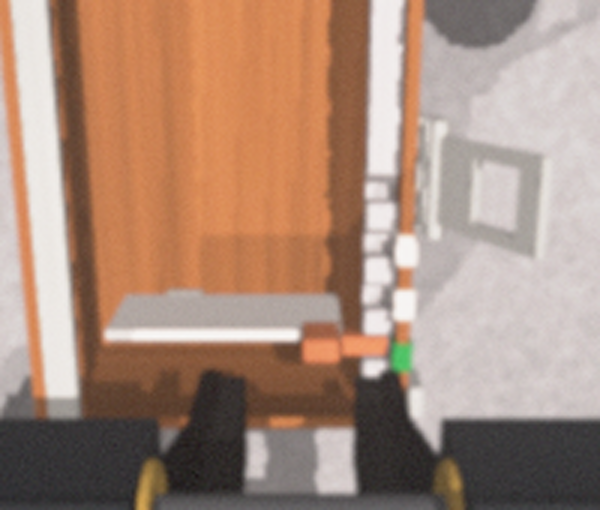

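View pics/wj2.png

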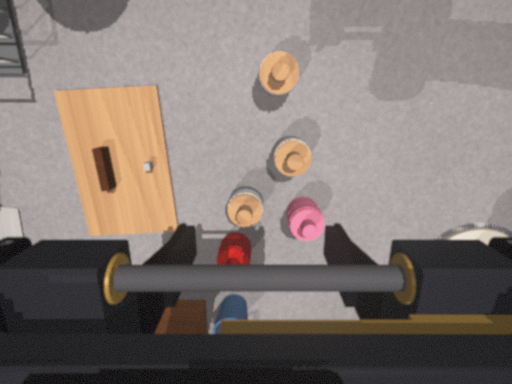

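The divider is in the green notch, with its tab in line with the tag at (402,355). The middle canister has been knocked to (0.352,−0.240) and is still standing. I'll pack the canisters now.

```bash
cat > jars.py <<'E'
from h import *
def pack(x,y,cx,cy):
    env.goto([x,y,.20],[180,0,-90]); env.gripper_to(.5)
    print('down',env.move_straight([x,y,.066],rate=.12,force_limit=8))
    env.gripper_to(0,25); print(st())
    env.move_straight([x,y,.25],rate=.2)
    env.goto(C(cx,cy,250),[180,0,yawc]); s=st(); print(s)
    if s[2]<.2: print('LOST'); return False
    env.move_straight(C(cx,cy,110),rate=.15)
    print('touch',env.move_straight(C(cx,cy,71),rate=.04,force_limit=6),st())
    env.gripper_to(.5); env.move_straight(C(cx,cy,220),rate=.2); return True
if __name__=='__main__':
    ok=all(pack(*a) for a in [(.425,-.1563,22,42),(.3522,-.2397,-22,-20),(.3755,-.3586,22,-80)])
    env.goto([0.52,0.14,0.40],[180,0,-90]); f=snap('wrist','wp'); print(st())
E
python3 jars.py
```

```text
down False
(array([ 0.4248, -0.1563,  0.0662]), array([-1.2, -0.5,  2.3]), 0.268, 25.0, 22.4)
(array([0.6167, 0.2208, 0.2501]), array([-0.4,  0.3, -1. ]), 0.268, 25.0, 25.1)
touch True (array([0.6163, 0.2214, 0.0722]), array([-0.9,  0.5,  5.2]), 0.268, 25.0, 27.0)
down False
(array([ 0.3522, -0.2397,  0.0662]), array([-0.7, -0.3,  1.5]), 0.267, 25.0, 32.5)
(array([0.5724, 0.1589, 0.2501]), array([ 0.4, -0.2, -1. ]), 0.264, 25.0, 35.3)
touch True (array([0.5722, 0.1596, 0.0722]), array([-0.7, -0.1,  4.2]), 0.27, 25.0, 37.3)
down False
(array([ 0.3754, -0.3586,  0.0662]), array([-1.7,  0.2,  2.2]), 0.267, 25.0, 42.8)
(array([0.6162, 0.0987, 0.2501]), array([-0.1, -0.8, -2.3]), 0.269, 25.0, 45.8)
touch True (array([0.616 , 0.0995, 0.0721]), array([-0.9,  1. ,  4.3]), 0.273, 25.0, 47.7)
(array([0.52 , 0.14 , 0.399]), array([ 1. , -0.1, -1. ]), 0.498, 0.0, 50.9)
```

View pics/wp.png

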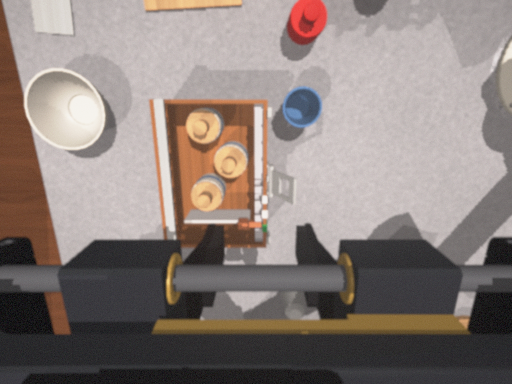

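All three canisters stand upright in the bay at pixels (205,125), (231,160) and (208,193). Next I'll measure the lid from close by and check that there's no fourth canister.

```bash
python3 - <<'E'
from h import *
env.goto([0.60,-0.16,0.34],[180,0,-90]); f=snap('wrist','wl2'); np.save('wl2',f,allow_pickle=True)
s=snap('scene','s2'); t=snap('top','t2')
for g in (s,t): print([(np.round(d['xyz'],3).tolist(),round(d['score'],2)) for d in env.search_frame(g,'jar1_mid')])
h=cv2.cvtColor(f['image'],cv2.COLOR_BGR2HSV)
m=cv2.inRange(h,(8,70,120),(25,255,255))
m=cv2.morphologyEx(m,cv2.MORPH_CLOSE,np.ones((15,15)))
cs=max(cv2.findContours(m,0,2)[0],key=cv2.contourArea)
ap=cv2.approxPolyDP(cs,8,True)[:,0]; print(ap.tolist(),ray(f,ap,.006).round(4).tolist())
z=cv2.resize(f['image'][:290],(794,450),interpolation=cv2.INTER_CUBIC)
cv2.imwrite('pics/lz.png',np.hstack([cv2.resize(f['image'][0:270,40:300],(520,540)),cv2.resize(t['image'][100:370,200:340],(280,540))]))
E
```

```text
[([0.613, 0.1, 0.071], 0.52)]
[([0.611, 0.096, 0.073], 0.62), ([0.608, 0.193, 0.031], 0.48)]
[[283, 29], [179, 37], [198, 191], [288, 186]] [[0.566, -0.345, 0.006], [0.7247, -0.3337, 0.006], [0.7106, -0.0873, 0.006], [0.5507, -0.0969, 0.006]]
```

View pics/lz.png

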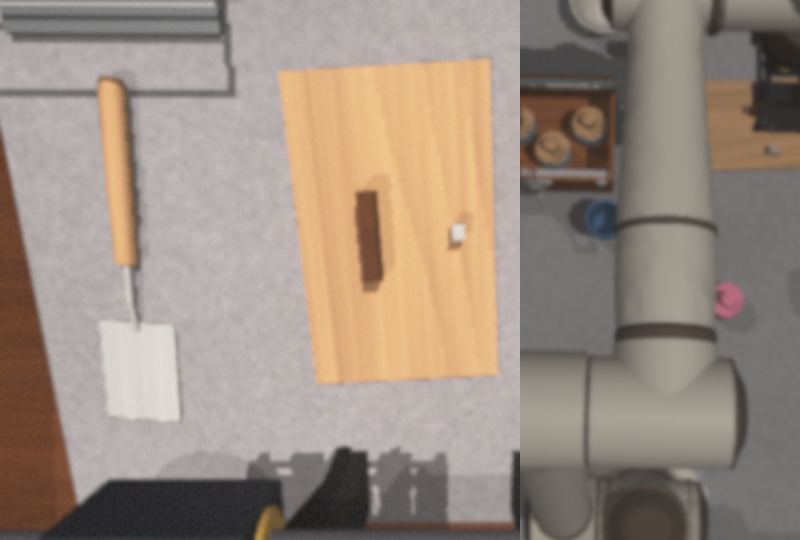

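The lid's centre is at (0.638,−0.216) with yaw 3.6°, and its handle is toward +x. No fourth canister is visible. I'll first tilt the hasp further out for clearance, then grasp the lid.

```bash
cat >> h.py <<'E'
RT=R.from_euler('xyz',[180,0,-90],degrees=True)
def lidpose(X,Z,th,dz=9.,Y=0.):
    """tool pose for far-bottom lid edge at X,Z (carrier mm), front raised by th deg; TCP dz below handle centre"""
    t=np.radians(th); lx,lz=-60.5,19-dz   # TCP relative to that edge, lid frame
    p=C(X+np.cos(t)*lx+np.sin(t)*lz, Y, Z-np.sin(t)*lx+np.cos(t)*lz)
    o=(R.from_euler('xyz',[0,th,yawc],degrees=True)*RT).as_euler('xyz',degrees=True)
    return p,o
E
python3 - <<'E'
from h import *
# hasp out
env.gripper_to(0); env.goto(C(-70,0,250),[180,0,yawc]); env.move_straight(C(-70,0,147),rate=.15)
print(env.move_straight(C(-125,0,147),rate=.06,force_limit=15),st())
env.move_straight(C(-110,0,147),rate=.15); env.move_straight(C(-110,0,260),rate=.2)
# lid
h=[.638+.02*np.cos(np.radians(3.6)),-.2157+.02*np.sin(np.radians(3.6))]
env.goto(h+[.12],[180,0,3.6-90]); env.gripper_to(.6)
print(env.move_straight(h+[.0105],rate=.1,force_limit=8),st())
z0=env.read_state()['position'][2]
env.gripper_to(0,45); print(st(),z0)
env.move_straight(h+[.20],rate=.15); print(st())
env.dwell(.3); print(st())
f=snap('scene','sl')
p,o=lidpose(45,180,9); print(p,o,env.inverse_kinematics(p,o))
cv2.imwrite('pics/slz.png',cv2.resize(f['image'][90:290,80:380],(750,500),interpolation=cv2.INTER_CUBIC))
E
```

```text
False (array([0.4693, 0.1803, 0.147 ]), array([-0.1,  0.2,  0.2]), 0.005, 0.0, 56.6)
False (array([ 0.6586, -0.2146,  0.0114]), array([ 0.6, -0. ,  0.9]), 0.602, 0.0, 61.5)
(array([ 0.6575, -0.2144,  0.0105]), array([-1.8, -0.3,  1.5]), 0.157, 45.0, 62.2) 0.011439633398605872
(array([ 0.6573, -0.2143,  0.1986]), array([-0.6,  0.1, -3.1]), 0.159, 45.0, 63.7)
(array([ 0.6578, -0.2144,  0.1995]), array([-0.6, -0.2, -2.2]), 0.157, 45.0, 64.0)
[np.float64(0.5813781280464002), np.float64(0.1799507516127673), np.float64(0.19934116854088535)] [171.           0.         -90.18981592] [ 30.02882983  25.938072     4.44853305  -4.64737711 -76.34698639
 -28.81165184]
```

View pics/slz.png

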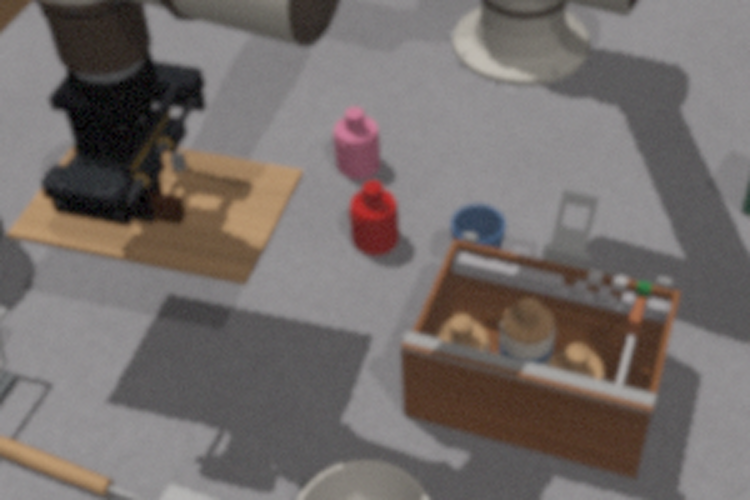

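```bash
python3 - <<'E'
from h import *
f=snap('scene')
for a in (1.95,2.1,2.3,2.5,2.6):
    print(a,(proj(f,np.array([C(-93+64*np.cos(a),0,112.5+64*np.sin(a)),C(-93,0,112.5)]))[0]-[80,90])*2.5)
D=10.0-1.5+0 # TCP z 10.5 while handle centre z 19
dz=8.5
def go(X,Z,th,**k): p,o=lidpose(X,Z,th,dz); return env.move_straight(p,o,**k)
p,o=lidpose(40,200,9,dz); env.goto(p,o); env.dwell(.3); print(st())
go(50,115,9,rate=.1); env.dwell(.3); print(st())
print(go(50,97,9,rate=.02,force_limit=4),st())
z=env.read_state()['position'][2]*1000; nom=lidpose(50,100,9,dz)[0][2]*1000; print('z err',z-nom)
snap('scene','s3'); f=snap('scene'); cv2.imwrite('pics/s3z.png',cv2.resize(f['image'][130:290,200:400],(750,600),interpolation=cv2.INTER_CUBIC))
E
```

```text
1.95 [575.16619533 195.5729348 ]
2.1 [576.72822786 193.11543411]
2.3 [578.35493349 191.93164429]
2.5 [579.41609227 193.11044161]
2.6 [579.72608556 194.55165221]
(array([0.5767, 0.1793, 0.2197]), array([-0.4,  0.3, -2.3]), 0.161, 45.0, 65.9)
(array([0.5866, 0.18  , 0.1354]), array([-0.7, -0.3, -2.9]), 0.159, 45.0, 67.2)
True (array([0.5861, 0.1798, 0.1193]), array([-0.6,  1. ,  3.9]), 0.153, 45.0, 67.9)
z err -0.571723638423066
```

View pics/s3z.png

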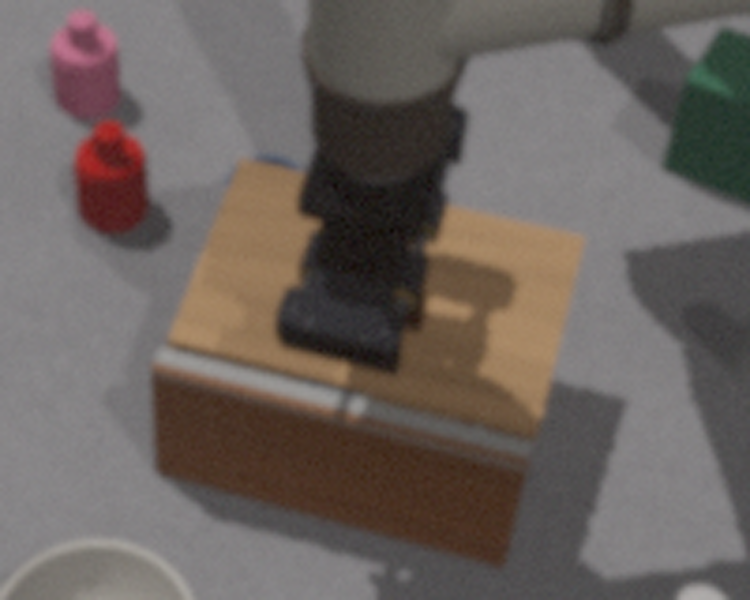

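The lid rests on the side rims just in front of the lip, with its height within 0.6 mm of nominal. Now I'll slide it into the slot and swing it down.

```bash
python3 - <<'E'
from h import *
dz=8.5; zo=-.5
def go(X,Z,th,**k): p,o=lidpose(X,Z+zo,th,dz); return env.move_straight(p,o,**k)
go(50,101.5,9,rate=.02); env.dwell(.3); print(st())
hit=go(85,101.5,9,rate=.03,force_limit=6); s=st(); 
X=50+(s[0][0]-lidpose(50,101,9,dz)[0][0])*1000; print('hit',hit,'X',X,s)
np.save('X.npy',X)
E
```

```text
(array([0.5863, 0.1799, 0.1204]), array([-0.3,  0.2, -3.7]), 0.16, 45.0, 68.6)
hit True X 78.34368258876385 (array([0.6148, 0.1796, 0.1197]), array([-0.5, -0.1,  3.4]), 0.157, 45.0, 69.5)
```

```bash
python3 - <<'E'
from h import *
dz=8.5; zo=-.5
def go(X,Z,th,**k): p,o=lidpose(X,Z+zo,th,dz); return env.move_straight(p,o,**k)
for th,Z in ((7,101.3),(5,101.2),(3,101),(1.5,100.8)):
    print(th,go(77.5,Z,th,rate=.02),st())
print(go(77.5,99.6,0,rate=.02,force_limit=8),st())
env.dwell(.2);f=snap('scene','s4'); cv2.imwrite('pics/s4z.png',cv2.resize(f['image'][150:290,220:390],(728,600),interpolation=cv2.INTER_CUBIC))
E
```

```text
7 False (array([0.6128, 0.1798, 0.1185]), array([ 1. ,  0.4, -3.2]), 0.158, 45.0, 69.8)
5 False (array([0.6126, 0.1798, 0.1162]), array([ 0.4, -0.8, -1.4]), 0.159, 45.0, 70.0)
3 False (array([0.6123, 0.1798, 0.1142]), array([ 0.2, -0.2, -2.9]), 0.156, 45.0, 70.3)
1.5 False (array([0.612 , 0.1799, 0.1125]), array([ 0.6,  0.1, -1.8]), 0.16, 45.0, 70.6)
False (array([0.6123, 0.1801, 0.1104]), array([0. , 0.9, 1.8]), 0.158, 45.0, 70.8)
```

View pics/s4z.png

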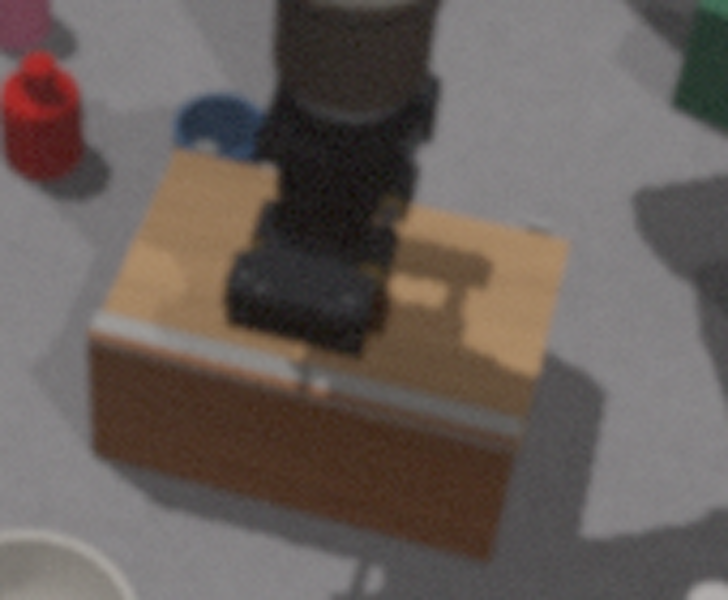

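The lid looks seated, with a lug showing beyond its front edge at (540,225). I'll release it, check from above, then close the hasp.

```bash
python3 - <<'E'
from h import *
env.gripper_to(.5); p,o=lidpose(77.5,99.5,0,8.5); p[2]+=.12; env.move_straight(p,rate=.15); print(st())
env.goto([0.54,0.19,0.36],[180,0,-90]); f=snap('wrist','wl5')
cv2.imwrite('pics/wl5z.png',cv2.resize(f['image'][20:260,120:440],(800,600),interpolation=cv2.INTER_CUBIC))
env.gripper_to(0)
for n,P in (('handle top',C(17,0,132)),('catch top',C(-54,0,124)),('hasp tip',C(-93+64*np.cos(2.48),0,112.5+64*np.sin(2.48)))): print(n,(proj(f,np.array(P))-[120,20])*2.5)
E
```

```text
(array([0.6109, 0.1796, 0.2287]), array([ 0.1, -0.7,  0.3]), 0.501, 0.0, 72.9)
handle top [[215.89471815 340.70708768]]
catch top [[347.66340603 338.66824296]]
hasp tip [[521.9412784  349.10436563]]
```

View pics/wl5z.png

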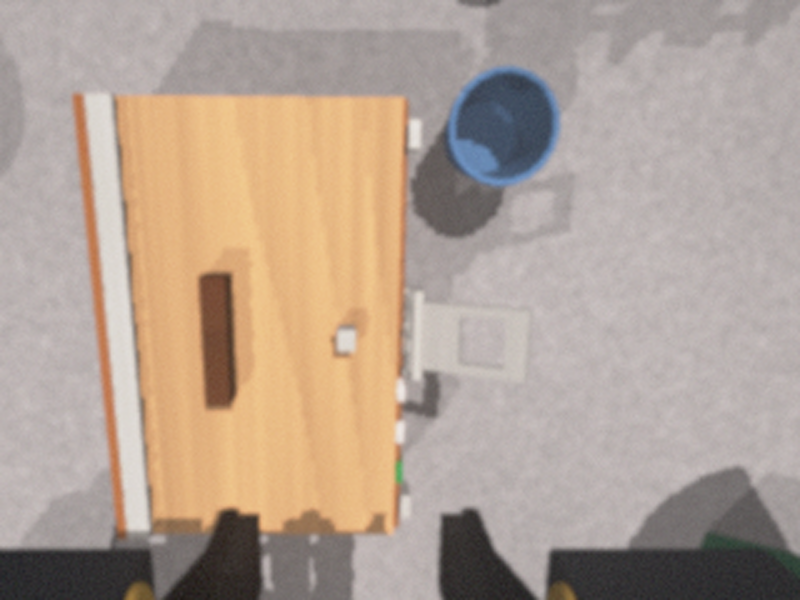

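The lid lies behind both lugs and under the lip. The handle at (218,340) and the catch at (346,340) match their predicted pixels. The hasp leans out to about 2.5 rad, with its tip at (525,345), so I'll swing it shut.

```bash
python3 - <<'E'
from h import *
o=[180,0,yawc]
env.goto(C(-175,0,240),o); env.move_straight(C(-175,0,140),rate=.15)
print(env.move_straight(C(-100,0,140),rate=.06,force_limit=25),st())
print(env.move_straight(C(-55,0,142),rate=.06,force_limit=25),st())
env.move_straight(C(-60,0,180),rate=.15); env.move_straight(C(-37,0,180),rate=.15)
print(env.move_straight(C(-35,0,112),rate=.05,force_limit=14),st())
env.move_straight(C(-35,0,200),rate=.15)
env.goto([0.54,0.19,0.36],[180,0,-90]); env.gripper_to(.5); f=snap('wrist','wh'); g=snap('scene')
cv2.imwrite('pics/whz.png',np.hstack([cv2.resize(f['image'][20:260,120:350],(460,480)),cv2.resize(g['image'][170:290,230:360],(330,480)[:1]+(305,)) if 0 else cv2.resize(g['image'][170:290,230:315],(340,480))]))
print(st())
for P in (C(-29,0,114.5),C(17,0,132)): print((proj(f,np.array(P))-[120,20])*2)
E
```

```text
True (array([0.4345, 0.1789, 0.1389]), array([-4.4,  1. ,  2.7]), 0.004, 2.0, 77.2)
True (array([0.4341, 0.1778, 0.1378]), array([-3.7,  2.1,  2.9]), 0.004, 2.0, 77.6)
False (array([0.5598, 0.1801, 0.1124]), array([-0.5,  0.7,  0.6]), 0.002, 0.0, 80.3)
(array([0.54, 0.19, 0.36]), array([-0. , -0.5,  0.2]), 0.498, 0.0, 83.6)
[[243.78791088 268.43931835]]
[[174.11018838 272.65258452]]
```

View pics/whz.png

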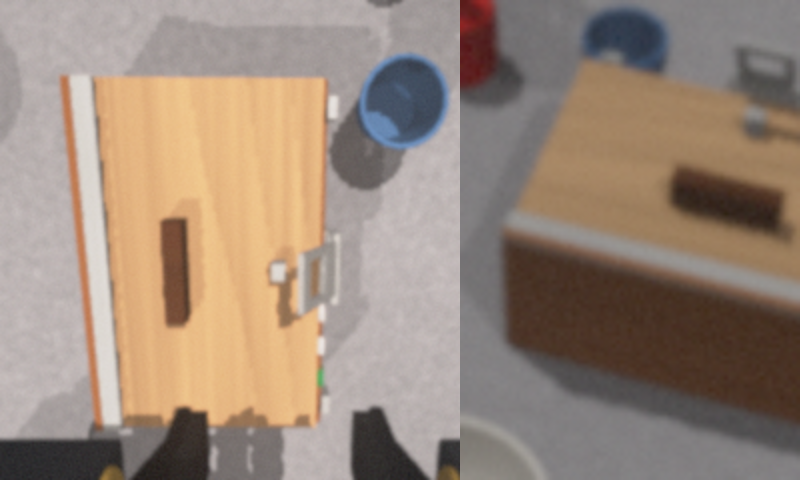

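The lid hasn't moved. The hasp is now slightly past upright, leaning over the lid, so I'll finish the swing from the front.

```bash
python3 - <<'E'
from h import *
o=[180,0,yawc]
env.gripper_to(0); env.goto(C(-135,0,240),o); env.move_straight(C(-135,0,150),rate=.15)
print(env.move_straight(C(-75,0,150),rate=.04,force_limit=20),st())
print(env.move_straight(C(-55,0,145),rate=.04,force_limit=20),st())
env.move_straight(C(-60,0,180),rate=.15); env.move_straight(C(-37,0,180),rate=.15)
print(env.move_straight(C(-35,0,110),rate=.04,force_limit=14),st())
env.move_straight(C(-35,0,200),rate=.15)
env.goto([0.54,0.19,0.36],[180,0,-90]); env.gripper_to(.5); f=snap('wrist','wh2'); g=snap('scene')
cv2.imwrite('pics/wh2z.png',np.hstack([cv2.resize(f['image'][20:260,120:350],(460,480)),cv2.resize(g['image'][170:290,230:315],(340,480))]))
print(st())
E
```

```text
False (array([0.5194, 0.1801, 0.1501]), array([-1.3,  0.5, -1.1]), 0.007, 0.6, 88.3)
False (array([0.5346, 0.1793, 0.1408]), array([-9.1,  3.6, -7.1]), 0.007, 4.8, 88.9)
True (array([0.5593, 0.1799, 0.1148]), array([-1.6,  0.5,  5.2]), 0.01, 2.6, 91.1)
(array([0.54, 0.19, 0.36]), array([-0.2,  0.7, -0.1]), 0.497, 0.0, 94.3)
```

View pics/wh2z.png

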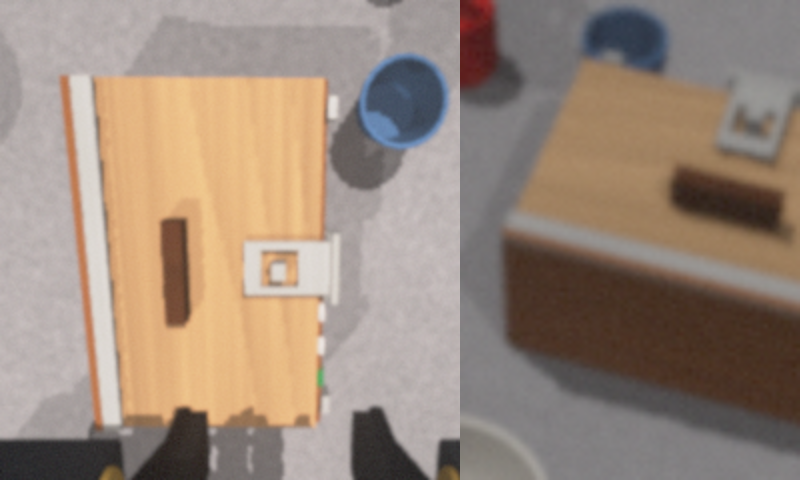

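The hasp lies flat: its tip is at pixel 244, where 0 rad predicts 243.8, and the catch comes through its window. The robot is clear of everything, so I'm handing in.

```bash
python3 -c "
from h import *
print(env.close_job())"
```

```text
the job is handed in; nothing more can be done
None
```

I handed the job in at about 94 s, but `env.close_job()` returned no verdict; the last pictures show the divider in the green notch, all three canisters I found standing in the bay before the lid went on, the lid flat under the lip and the hasp flat over the catch.

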